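# Count to the third gap of the rack and push the tin home

## Task

Starting at the end of the rack beside the spring clip with the key ring, run a fingertip along the springy rail above the gaps, keeping it lightly pressed down without a break, past the first and second gaps to the middle of the third (count every gap, also one with something in it). Then push the round tin along the shelf into that third gap until it rests against the back, flat on the shelf all the way: do not lift it. Leave everything else where it stands.

Things in the scene. Friction and masses are not known exactly. Their poses are not given: they have to be found in the camera images.
- rack: wooden divider rack fixed to the shelf, 366 mm long along its y. Origin on the shelf surface at the middle of its length; x points from the open front to the back, y along the rack, z up. Seven dividers 6 mm thick and 30 mm high, with rounded front ends at x = -26 mm, make six gaps a to f, 54 mm wide, centred at y = +150, +90, +30, -30, -90, -150 mm. Gaps have no floor: the shelf runs in. Back wall 30 mm high, its front face at x = +10 mm
- rail (a joint): springy aluminium rail above the back wall, a straight bar 14 mm deep (centred at rack x = +13 mm) and 363 mm long, top 60 mm above the shelf. Dips straight down as one piece when pressed: 0 = up, 0.010 m = fully down; about 1 N to start it, 4 N fully down; springs back. It is smooth and bears no marks; each gap is the stretch of rail straight above it
- clip: steel spring clip gripping a small aluminium key ring, fixed on the shelf 225 mm from the rack's centre beside one end of the rack (either end), 44 x 28 mm, 64 mm high to the top of the ring; origin at its underside. The gaps are counted from this end
- tin: round flat steel shoe-polish tin, 46 mm diameter, 22 mm high, about 110 g, loose on the shelf in front of the rack; origin at the centre of its underside. Home against the back wall its centre is at rack x = -13 mm and it sticks 10 mm out of the gap
- doorstop: loose round rubber floor doorstop, a dome 44 mm wide and 36 mm tall, beside the end of the rack opposite the clip (225 mm from the rack's centre); leave it
- kettlebell: orange kettlebell, 112 mm wide, 158 mm tall, off to the left; leave it
- grip_trainer: steel spring hand gripper with two black handles lying flat, about 145 x 113 mm, 26 mm high, front left; origin near the coil end; leave it
- bottle: clear plastic drinking bottle, 68 mm wide, 205 mm tall, standing to the right; leave it
- roller: wooden massage roller, 300 mm long, 44 mm thick, lying behind the rack; leave it
- brush: wooden shoe brush, 150 x 46 mm, 44 mm high, front right; leave it
- jar: small amber jar, 32 mm wide, 34 mm tall, standing in gap a of the rack (a gap like the others when counting); leave it

How it is judged:
On the way, in this order (a step that is already met when the one before it is completed fails the run):
1. a fingertip touches the rail over the first gap from the clip (((y of clip in the frame of rack above 0 m and contact force between the fingers and rail_c0 above 0.15 N and contact force between the fingers and rail_c1 below 0.05 N) or (y of clip in the frame of rack below 0 m and contact force between the fingers and rail_c10 above 0.15 N and contact force between the fingers and rail_c9 below 0.05 N))), for 0.02 s.
2. it passes along the rail over the first divider between gaps (((y of clip in the frame of rack above 0 m and contact force between the fingers and rail_c1 above 0.15 N) or (y of clip in the frame of rack below 0 m and contact force between the fingers and rail_c9 above 0.15 N))), for 0.02 s.
3. it touches the rail over the second gap only (((y of clip in the frame of rack above 0 m and contact force between the fingers and rail_c2 above 0.15 N and contact force between the fingers and rail_c1 below 0.05 N and contact force between the fingers and rail_c3 below 0.05 N) or (y of clip in the frame of rack below 0 m and contact force between the fingers and rail_c8 above 0.15 N and contact force between the fingers and rail_c9 below 0.05 N and contact force between the fingers and rail_c7 below 0.05 N))), for 0.02 s.
4. it passes along the rail over the next divider (((y of clip in the frame of rack above 0 m and contact force between the fingers and rail_c3 above 0.15 N) or (y of clip in the frame of rack below 0 m and contact force between the fingers and rail_c7 above 0.15 N))), for 0.02 s.
5. it touches the rail over the third gap, clear of that divider (((y of clip in the frame of rack above 0 m and contact force between the fingers and rail_c4 above 0.15 N and contact force between the fingers and rail_c3 below 0.05 N) or (y of clip in the frame of rack below 0 m and contact force between the fingers and rail_c6 above 0.15 N and contact force between the fingers and rail_c7 below 0.05 N))), for 0.02 s.
6. the tin is home in the third gap from the clip (((y of clip in the frame of rack above 0 m and x of tin in the frame of rack between -0.019 and -0.007 m and y of tin in the frame of rack between 0.022 and 0.038 m) or (y of clip in the frame of rack below 0 m and x of tin in the frame of rack between -0.019 and -0.007 m and y of tin in the frame of rack between -0.038 and -0.022 m))), for 0.2 s.
At the end, for the whole second after the job is handed in: The tin lies flat and at rest in the third gap counted from the clip, within 6 mm of touching the back wall and within 8 mm of the gap's centre line, and the rail has sprung back up (((y of clip in the frame of rack above 0 m and x of tin in the frame of rack between -0.019 and -0.007 m and y of tin in the frame of rack between 0.022 and 0.038 m) or (y of clip in the frame of rack below 0 m and x of tin in the frame of rack between -0.019 and -0.007 m and y of tin in the frame of rack between -0.038 and -0.022 m)) and height (world z) of tin below 0.004 m and angle between tin's own z axis and vertical below 0.1 rad and linear speed of tin below 0.01 m/s and value of joint rail below 0.0015 m).
It fails at once if the tin is lifted or tipped (height (world z) of tin above 0.008 m or angle between tin's own z axis and vertical above 0.3 rad).
It fails at once if a bystander is moved by more than 20 mm or knocked over (distance of any of doorstop, kettlebell, grip_trainer, bottle, roller, brush, jar from where it was at the start of the episode above 0.02 m or angle between any of doorstop, kettlebell, grip_trainer, bottle, roller, brush, jar's own z axis and vertical above 0.5 rad).
It also fails if it takes over 64 s, if anything falls off the work surface, if the arm or the gripper's body presses on something with over 40 N, if the wrist force passes 120 N, or if a joint passes its speed limit or range.

## Robot

A 6-joint arm with a two-finger parallel gripper is mounted at the origin on the work surface. World frame = base frame: x ahead of the robot, y to its left, z up, the work surface at z = 0. Lengths are in m, angles in rad, forces in N, time in s.
With the tool pointing down it reaches from about 0.4 to 0.825 m from the base axis. Payload 7 kg.
Tool frame: the origin (TCP) lies at the very end of the fingers, on their centre line; the grasp point (between the pads) lies 19 mm behind it (arm.pinch_z is the z of the grasp point in the tool frame, in m); z points along the fingers, y is the direction in which the jaws open and shut (so a half turn about z gives the same grasp; the last joint's range is limited). The gripper opens to 88 mm and grips with 3 to 60 N. Pads are 19 mm wide; open, the fingers measure 130 mm over their backs; the gripper's body (78 mm by 193 mm) begins 47 mm behind the grasp point.
Start: joints at [1.475, 0.359, 0.012, 0, -1.224, -0.288], TCP at [0.253, 0.626, 0.227] pointing down, gripper open.
Joint ranges: [-3.07, 3.07], [-1.43, 2.12], [-1.02, 1.25], [-3.03, 1.67], [-3.05, -0], [-3.03, 3.03]. Speed limits (rad/s): [2.39, 2.39, 3.01, 3.14, 3.14, 3.14].

## Interface

Orientations are given as [roll, pitch, yaw] about the fixed x, y, z axes, in that order (R = Rz(yaw) Ry(pitch) Rx(roll)).
In Python, from station import arm gives the robot as it stands.
- The arm moves only by the tool drive_tool, never from a script. Its argument "targets" is a list of rows, each a list of 6 numbers: the shift along the world's x, y, z in units of 0.04 m (1.0 is 0.04 m), then the turn, a rotation vector about the world's x, y, z in units of 6 degrees (1.0 is 6 degrees). In form: [[x, y, z, wx, wy, wz], ...]. A call has 1 to 5 rows; each row shifts and turns the commanded pose from where the row before left it; what a row does not reach is not made up. A row lasts 1/8 s, in which the tool goes at most 62.5 mm and 10.7 degrees, less where a joint would pass 70% of its speed; a pose out of reach is approached as far as the arm can. A call with a number of a shift or a turn outside -1 to 1 is refused whole. A call with a gripper value outside its range is refused whole. "claw" is the opening, from 0 (shut) to 1 (fully open), set as the call begins (left out, the last holds). The fingers move at their own pace and stop on an object; "newtons" is the grip in N (left out, the last holds). Time passes only in rows, so rows that do not move let the fingers close. It gives the time, the measured TCP pose, the force and the opening at its end, in the units of the state.
- arm.get_state(): the state, without advancing time (a new reading comes with each control period).
- arm.grab_frame(name): name is "side" or "top" or "wrist"; returns (picture, depth): 480x640x3 uint8, red, green, blue; 480x640 float32, m along the optical axis (not along the pixel's ray), 0 where there is no reading.
- arm.get_calibration(name): a dict with "mtx" (3x3 intrinsics, pixels), "dist_coeffs" ([k1, k2, p1, p2, k3] as OpenCV has them; the pictures are not rectified), "origin" and "rotation" of the camera in the world. Camera axes: x right, y up, looking along -z (the intrinsics and any distortion apply to the point x, -y, -z); pixel columns grow to the right and rows downward; lengths in m; the calibration is good to about 2 mm. A picture is of the moment at which its call begins: read the wrist's pose just before it. get_calibration takes no time and is no camera call; for the wrist camera it gives the pose at the moment of the call.
- arm.job_done(): hands the job in, once; it reports no verdict.
Trained networks look in the newest picture that a camera, given by its name, has taken for a name from the list of things; names that differ only in an ending like _2 or _b are one class to them, and where a whole thing is asked for, a point or a joint stands for the part that bears it (a point fixed in the world has none). Each returns a list of dicts, best first, with "score" (0 to 1); they miss things now and then, are a little off and sometimes report something else, mostly with a low value. They report only what shows in the picture. A call takes as long as a camera call.
- arm.search_frame(target, camera): "point" ([x, y, z] in m, in the coordinates of the camera as it stood for that picture, good to about 4 mm: the middle of the surface that is visible of it).
- arm.cut_out(target, camera): "pixels" (480x640 bool, what is visible of it).
- arm.landmark_of(target, camera): "point" ([x, y, z] in m, in the coordinates of the camera as it stood for that picture, good to about 4 mm: a listed point, or the origin of a listed thing).
The state is a dict: "t": time; "q": joint angles; "qd": joint speeds; "joint_efforts": joint torques, N m; "eef_pos": TCP position; "ee_rot": TCP orientation; "force": force on the tool from outside, world axes, zero at the start; "moment": the same for the moment, N m; "width": finger opening in m.
Only numpy, scipy, OpenCV 4.12 (cv2) and the standard library are available. Lean on these libraries where they do the work, as an engineer would, in place of code of your own. Each camera call takes 0.05 s, during which the arm holds its last target. There are 200 camera calls.

## Working session

There is one attempt and no reset: what is moved stays moved. The work goes in short steps, Python scripts to look and compute and a tool call to move; the robot and the scene stay as the last step left them, time stands still between calls to the robot, and variables do not carry over. Pictures are saved under pics/ and viewed, about 8 in all and at most 12, crops included, and the job is handed in when it is done.

Besides the shell and the picture viewer there is one more tool, called after "Call:" as name(argument=value, ...), one argument or row to a line, values as JSON. drive_tool: Moves the arm, as the interface text tells. Shifts and turns lie within -1 to 1; 1 stands for 0.04 m of shift or 6 degrees of turn. Its arguments: {"type":"object","properties":{"targets":{"type":"array"},"claw":{"type":"number"},"newtons":{"type":"number"}},"required":["targets"]}

```bash
mkdir -p pics; ls
cat > h.py <<'E'
import numpy as np, cv2
from station import arm
def w(p,c):
    return np.array(c["rotation"])@np.array(p)+np.array(c["origin"])
def look(n,save=None):
    c=arm.get_calibration(n); im,d=arm.grab_frame(n)
    if save: cv2.imwrite("pics/"+save,im[:,:,::-1])
    return im,d,c
def cloud(d,c):
    v,u=np.nonzero(d>0); z=d[v,u]
    q=cv2.undistortPoints(np.stack([u,v],1).astype(np.float64)[:,None],np.array(c["mtx"]),np.array(c["dist_coeffs"]))[:,0]
    P=np.stack([q[:,0]*z,-q[:,1]*z,-z],1)@np.array(c["rotation"]).T+np.array(c["origin"])
    out=np.full(d.shape+(3,),np.nan); out[v,u]=P
    return out
E
python3 - <<'E'
from h import *
s=arm.get_state(); print(s)
for n in["top","side"]:
    im,d,c=look(n,n+"1.png"); print(n,np.round(c["origin"],3),np.round(c["rotation"],3).tolist())
    for t in["rack","rail","clip","tin","doorstop","jar","brush","roller","kettlebell","bottle","grip_trainer"]:
        print(t,[(round(x["score"],2),np.round(w(x["point"],c),3).tolist()) for x in arm.landmark_of(t,n)[:2]])
E
```

```text
pics
{'t': 0.0, 'q': array([ 1.47504833e+00,  3.59357529e-01,  1.10704369e-02, -3.30464171e-04,
       -1.22410720e+00, -2.88116274e-01]), 'qd': array([-0.00272825, -0.00135124,  0.00204484,  0.00077745, -0.00050676,
        0.00029081]), 'joint_efforts': array([ 2.09843631e-03, -5.82705474e+01,  2.93064952e+01,  6.99726373e+00,
        7.04070000e-03, -1.56944425e-04]), 'eef_pos': array([0.25263071, 0.62541821, 0.22565026]), 'ee_rot': array([ 3.13997227e+00, -1.56243234e-04, -3.83976678e-01]), 'force': array([ 0.05291524,  0.46322435, -0.38710978]), 'moment': array([-0.02929802, -0.01343823, -0.05691877]), 'width': 0.08731084648994851}
top [0.287 0.024 1.478] [0.212, -0.001, -1.605]
rack [(0.78, [2.706, 2.443, 3.897])]Traceback (most recent call last):
  File "<stdin>", line 6, in <module>
ValueError: it knows: bottle, brush, clip, doorstop, grip_trainer, jar, kettlebell, rack, roller, tin
```

```bash
sed -i '2a from scipy.spatial.transform import Rotation\ndef RM(c): return Rotation.from_euler("xyz",c["rotation"]).as_matrix()' h.py
sed -i 's/np.array(c\["rotation"\])/RM(c)/' h.py
python3 - <<'E'
from h import *
for n in["top","side"]:
    im,d,c=look(n,n+"1.png"); print(n,np.round(c["origin"],3),np.round(c["rotation"],3).tolist())
    for t in["rack","clip","tin","doorstop","jar","brush","roller","kettlebell","bottle","grip_trainer"]:
        print(t,[(round(x["score"],2),np.round(w(x["point"],c),3).tolist()) for x in arm.landmark_of(t,n)[:2]])
E
```

```text
top [0.287 0.024 1.478] [0.212, -0.001, -1.605]
rack [(0.72, [0.552, -0.415, -0.002]), (0.57, [0.593, 0.023, 0.001])]
clip [(0.55, [0.587, -0.202, -0.002])]
tin [(0.6, [0.473, 0.058, -0.002])]
doorstop [(0.54, [0.6, 0.251, 0.001])]
jar [(0.54, [0.59, 0.176, -0.003]), (0.45, [0.474, 0.058, -0.004])]
brush [(0.66, [0.413, -0.314, 0.002])]
roller [(0.87, [0.77, -0.009, 0.001]), (0.21, [0.412, -0.315, 0.0])]
kettlebell [(0.95, [0.598, 0.455, -0.003])]
bottle [(0.63, [0.553, -0.415, -0.0])]
grip_trainer [(0.7, [0.414, 0.332, 0.003])]
side [0.183 0.633 0.911] [0.752, -0.012, -2.541]
rack [(0.79, [0.593, 0.025, 0.002])]
clip [(0.73, [0.588, -0.205, -0.003])]
tin [(0.72, [0.471, 0.053, -0.002])]
doorstop [(0.79, [0.6, 0.245, -0.004])]
jar [(0.55, [0.591, 0.169, 0.002])]
brush [(0.94, [0.403, -0.32, 0.001])]
roller [(0.83, [0.764, -0.006, -0.003])]
kettlebell [(0.59, [0.596, 0.451, -0.0])]
bottle [(0.72, [0.547, -0.416, 0.0])]
grip_trainer [(0.98, [0.414, 0.332, 0.002])]
```

View pics/top1.png

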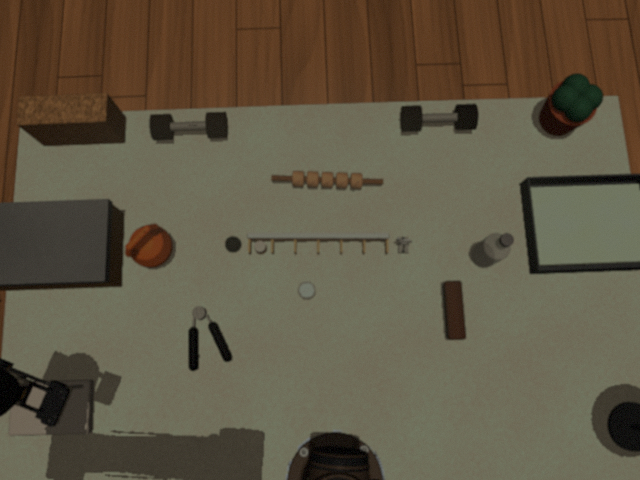

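View pics/side1.png

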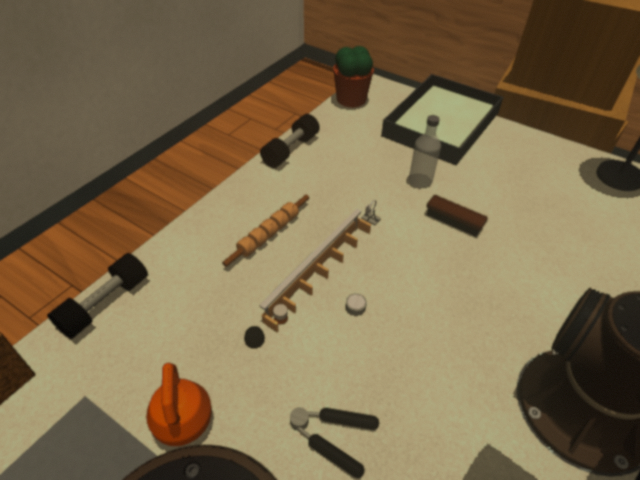

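Run:
```python
from h import *
for n in["top","side"]:
    im,d,c=look(n); P=cloud(d,c)
    # rail
    m=(abs(P[...,0]-.606)<.03)&(abs(P[...,1]-.024)<.2)&(P[...,2]>.052)&(P[...,2]<.068)
    R=P[m]; print(n,"rail n",len(R),"z",np.median(R[:,2]),"y",np.percentile(R[:,1],[0,1,99,100]).round(4))
    R=R[abs(R[:,1]-.024)<.165]
    k=np.polyfit(R[:,1],R[:,0],1); print("x at y=.024",np.polyval(k,.024),"slope",k[0], "resid",np.std(R[:,0]-np.polyval(k,R[:,1])))
    for t,x0,y0,h in(("tin",.472,.055,.022),):
        m=(abs(P[...,0]-x0)<.05)&(abs(P[...,1]-y0)<.05)&(P[...,2]>h-.006)&(P[...,2]<h+.006)
        T=P[m]; print(t,len(T),T.mean(0),np.percentile(T,[2,98],axis=0))
    # divider tops
    m=(P[...,0]>.563)&(P[...,0]<.595)&(abs(P[...,1]-.024)<.2)&(P[...,2]>.022)&(P[...,2]<.036)
    D=P[m]; b=[D[abs(D[:,1]-(.024+.06*k))<.02] for k in range(-3,4)]
    print([ (len(x),x.mean(0).round(4).tolist()) for x in b if len(x)])
    for o in ["rack","tin","clip","doorstop"]:
        m=arm.search_frame(o,n); print(o,[np.round(w(x["point"],c),4) for x in m[:1]])
```

```text
top rail n 832 z 0.06010088546218828 y [-0.1587 -0.1556  0.1967  0.2005]
x at y=.024 0.606731857288548 slope 0.03451535917411666 resid 0.004474504585632551
tin 236 [0.47185077 0.0548878  0.02187596] [[0.45194003 0.03466645 0.01693334]
 [0.49154148 0.07505448 0.02747011]]
[(35, [0.5785, -0.1581, 0.0296]), (35, [0.5788, -0.0981, 0.0295]), (34, [0.5804, -0.0382, 0.0295]), (28, [0.5819, 0.0216, 0.0303]), (25, [0.5829, 0.0817, 0.0297]), (39, [0.5854, 0.1478, 0.0312]), (26, [0.5844, 0.1999, 0.0299])]
rack [array([0.6015, 0.0255, 0.0634])]
tin [array([0.4715, 0.0584, 0.0221])]
clip [array([ 0.5811, -0.1993,  0.005 ])]
doorstop [array([0.5967, 0.2429, 0.0303])]
side rail n 921 z 0.05905036446673473 y [-0.161  -0.1556  0.2004  0.2021]
x at y=.024 0.6053179689530435 slope 0.03295375611885217 resid 0.004503266033203786
tin 308 [0.47114282 0.05657441 0.02136441] [[0.45093784 0.03465575 0.01723591]
 [0.49161385 0.0770244  0.02456146]]
[(48, [0.579, -0.1572, 0.0278]), (47, [0.5797, -0.0971, 0.0279]), (49, [0.58, -0.0374, 0.0277]), (45, [0.581, 0.0223, 0.0273]), (42, [0.5815, 0.0823, 0.028]), (60, [0.5845, 0.1479, 0.0288]), (63, [0.5857, 0.196, 0.0282])]
rack [array([0.599 , 0.0325, 0.0339])]
tin [array([0.467 , 0.0605, 0.0187])]
clip [array([ 0.4004, -0.2992,  0.041 ])]
doorstop [array([0.5933, 0.2539, 0.025 ])]
```

Call:
drive_tool(
  targets=[
    [0.435,-0.955,0,0,0,-0.583],
    [0.435,-0.955,0,0,0,-0.583],
    [0.435,-0.955,0,0,0,-0.583],
    [0.435,-0.955,0,0,0,-0.583],
    [0.435,-0.955,0,0,0,-0.583],
  ],
  claw=0,
  newtons=10,
)

```text
t: 2.33
eef_pos: [0.3402, 0.4337, 0.2268]
ee_rot: [-3.141, 0.0, -0.691]
force: [0.1, 0.8, 1.2]
width: 0.0432
```

Call:
drive_tool(
  targets=[
    [0.435,-0.955,0,0,0,-0.583],
    [0.435,-0.955,0,0,0,-0.583],
    [0.435,-0.955,0,0,0,-0.583],
    [0.435,-0.955,0,0,0,-0.583],
    [0.435,-0.955,0,0,0,-0.583],
  ],
)

```text
t: 2.95
eef_pos: [0.4272, 0.2426, 0.2269]
ee_rot: [-3.141, 0.0, -0.996]
force: [1.0, 1.2, 0.1]
width: 0.0006
```

Call:
drive_tool(
  targets=[
    [0.435,-0.955,0,0,0,-0.583],
    [0.435,-0.955,0,0,0,-0.583],
    [0.435,-0.955,0,0,0,-0.583],
    [0.435,-0.955,0,0,0,-0.583],
    [0.435,-0.955,0,0,0,-0.583],
  ],
)

```text
t: 3.58
eef_pos: [0.5143, 0.0516, 0.2269]
ee_rot: [-3.141, 0.0, -1.301]
force: [0.2, 0.7, 0.6]
width: 0.0004
```

Call:
drive_tool(
  targets=[
    [0.435,-0.955,0,0,0,-0.583],
    [0.435,-0.955,0,0,0,-0.583],
    [0.435,-0.955,0,0,0,-0.583],
    [0.435,-0.955,0,0,0,-0.583],
    [0,0,0,0,0,0],
  ],
)

```text
t: 4.2
eef_pos: [0.5839, -0.1023, 0.226]
ee_rot: [3.141, -0.0, -1.548]
force: [-0.7, -0.2, -0.3]
width: 0.0008
```

Call:
drive_tool(
  targets=[
    [0.43,-0.84,0,0,0,-0.545],
    [0,0,-0.95,0,0,0],
    [0,0,-0.95,0,0,0],
    [0,0,-0.95,0,0,0],
    [0,0,-0.8,0,0,0],
  ],
)

```text
t: 4.82
eef_pos: [0.6001, -0.1329, 0.0794]
ee_rot: [3.141, 0.0, -1.6]
force: [0.1, 0.4, 0.1]
width: 0.0009
```

Run:
```python
from h import *
s=arm.get_state(); print(s["eef_pos"],s["ee_rot"],s["force"])
im,d,c=look("side"); cv2.imwrite("pics/s2.png",cv2.resize(im[150:340,220:460],None,fx=3,fy=3,interpolation=cv2.INTER_CUBIC)[:,:,::-1])
s=arm.get_state(); print(s["force"])
```

```text
[ 0.60008513 -0.13289958  0.07938622] [ 3.14124062e+00  1.29504871e-04 -1.60004631e+00] [0.0875646  0.44356313 0.0736632 ]
[-2.61811163  0.8039186  -3.7218882 ]
```

View pics/s2.png

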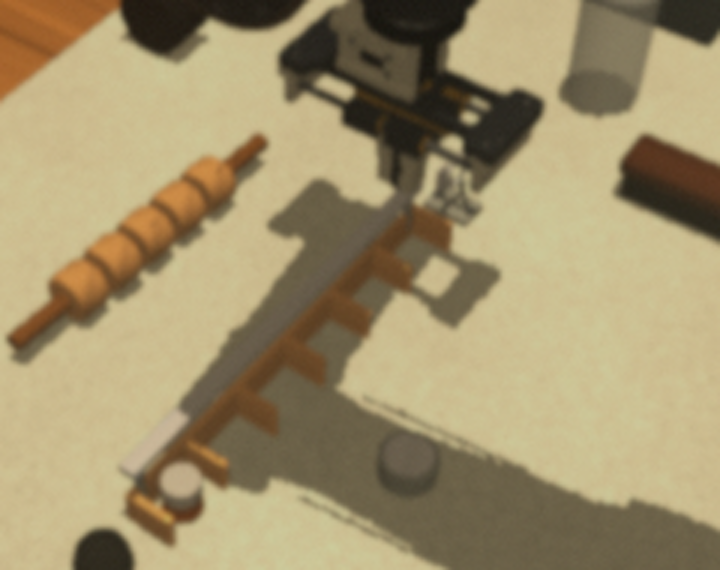

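Call:
drive_tool(
  targets=[
    [0,0,-0.125,0,0,0],
    [0,0,-0.125,0,0,0],
    [0,0,-0.125,0,0,0],
    [0,0,0,0,0,0],
    [0,0,0,0,0,0],
  ],
)

```text
t: 5.5
eef_pos: [0.6008, -0.1336, 0.0661]
ee_rot: [-3.141, 0.0, -1.601]
force: [0.6, 0.2, 0.5]
width: 0.0005
```

Call:
drive_tool(
  targets=[
    [0,0,-0.1,0,0,0],
    [0,0,-0.1,0,0,0],
    [0,0,-0.07,0,0,0],
    [0,0,0,0,0,0],
    [0,0,0,0,0,0],
  ],
)

```text
t: 6.12
eef_pos: [0.6008, -0.1335, 0.0549]
ee_rot: [-3.141, -0.0, -1.601]
force: [0.7, 0.2, 2.1]
width: 0.0005
```

Call:
drive_tool(
  targets=[
    [0.009,0.25,0,0,0,0],
    [0.009,0.25,0,0,0,0],
    [0.009,0.25,0,0,0,0],
    [0.009,0.25,0,0,0,0],
    [0.009,0.25,0,0,0,0],
  ],
)

```text
t: 6.75
eef_pos: [0.6024, -0.0827, 0.0548]
ee_rot: [3.142, -0.0, -1.601]
force: [-0.9, -0.8, 2.4]
width: 0.0008
```

Call:
drive_tool(
  targets=[
    [0.009,0.25,0,0,0,0],
    [0.009,0.25,0,0,0,0],
    [0.009,0.25,0,0,0,0],
    [0.009,0.25,0,0,0,0],
    [0.009,0.25,0,0,0,0],
  ],
)

```text
t: 7.38
eef_pos: [0.6042, -0.0329, 0.0548]
ee_rot: [-3.142, 0.0, -1.601]
force: [-0.3, -2.0, 2.9]
width: 0.0009
```

Call:
drive_tool(
  targets=[
    [0.009,0.25,0,0,0,0],
    [0.009,0.25,0,0,0,0],
    [0.005,0.12,0,0,0,0],
    [0,0,0,0,0,0],
    [0,0,0,0,0,0],
  ],
)

```text
t: 8.0
eef_pos: [0.6053, -0.0084, 0.0548]
ee_rot: [-3.141, 0.0, -1.601]
force: [-0.3, 1.9, 2.5]
width: 0.0006
```

Call:
drive_tool(
  targets=[
    [0,0,0.6,0,0,0],
    [0,0,1,0,0,0],
    [0,0,0.6,0,0,0.5],
    [-0.3,0.15,0,0,0,1],
    [-0.3,0.15,0,0,0,1],
  ],
  claw=0,
)

```text
t: 8.62
eef_pos: [0.5805, 0.003, 0.1427]
ee_rot: [3.141, 0.0, -1.337]
force: [-0.7, 0.0, 0.4]
width: 0.0005
```

Call:
drive_tool(
  targets=[
    [-0.3,0.15,0,0,0,1],
    [-0.3,0.15,0,0,0,1],
    [-0.3,0.15,0,0,0,1],
    [-0.3,0.15,0,0,0,1],
    [-0.3,0.15,0,0,0,1],
  ],
  claw=0.8,
)

```text
t: 9.25
eef_pos: [0.5203, 0.033, 0.1424]
ee_rot: [3.141, 0.0, -0.813]
force: [-0.5, 0.7, -0.5]
width: 0.0446
```

Call:
drive_tool(
  targets=[
    [-0.3,0.15,0,0,0,1],
    [-0.3,0.15,0,0,0,1],
    [-0.3,0.15,0,0,0,1],
    [-0.3,0.1,0,0,0,1],
    [0,0,0,0,0,1],
  ],
)

```text
t: 9.88
eef_pos: [0.472, 0.055, 0.1426]
ee_rot: [3.141, 0.001, -0.288]
force: [0.1, -0.1, 0.8]
width: 0.0701
```

Call:
drive_tool(
  targets=[
    [0,0,0,0,0,1],
    [0,0,0,0,0,1],
    [0,0,0,0,0,0.5],
    [0,0,0,0,0,0],
    [0,0,0,0,0,0],
  ],
)

```text
t: 10.5
eef_pos: [0.4729, 0.0551, 0.1426]
ee_rot: [3.142, 0.0, -0.032]
force: [-0.8, -1.1, 0.1]
width: 0.0699
```

Run:
```python
from h import *
s=arm.get_state(); print(s["t"],s["eef_pos"],s["ee_rot"],s["force"],s["q"])
for n in ["wrist","side"]:
    im,d,c=look(n,n+"3.png")
    P=cloud(d,c)
    m=(abs(P[...,0]-.472)<.035)&(abs(P[...,1]-.056)<.035)&(P[...,2]>.016)&(P[...,2]<.028)
    T=P[m]; print(n,len(T),T.mean(0) if len(T) else "",[np.round(w(x["point"],c),4) for x in arm.landmark_of("tin",n)[:1]])
```

```text
10.5 [0.47294858 0.05506666 0.14263081] [ 3.14151064e+00  2.67172292e-04 -3.16048172e-02] [-0.79502842 -1.08687048  0.07012589] [ 5.30442894e-01  1.06060124e-01 -5.32525938e-01 -9.08785207e-05
 -9.32480045e-01  1.00880279e+00]
wrist 2030 [0.47384473 0.05391516 0.02183959] []
side 302 [0.47116062 0.05631207 0.02149458] [array([ 0.4729,  0.0548, -0.0022])]
```

View pics/wrist3.png

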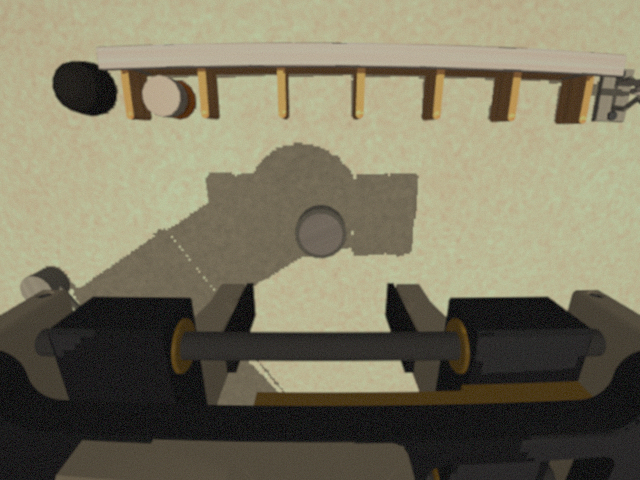

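Call:
drive_tool(
  targets=[
    [0,0,-1,0,0,0],
    [0,0,-1,0,0,0],
    [0,0,-0.8,0,0,0],
    [0,0,-0.4,0,0,0],
    [0,0,-0.1,0,0,0],
  ],
)

```text
t: 11.32
eef_pos: [0.4725, 0.0549, 0.0098]
ee_rot: [3.14, 0.002, -0.03]
force: [-1.1, -0.4, 1.0]
width: 0.0701
```

Call:
drive_tool(
  targets=[
    [0,0,0,0,0,0],
    [0,0,0,0,0,0],
  ],
)

```text
t: 11.58
eef_pos: [0.4737, 0.0556, 0.0116]
ee_rot: [-3.141, -0.001, -0.03]
force: [0.5, 0.7, 0.1]
width: 0.0701
```

Call:
drive_tool(
  targets=[
    [0,0,-0.12,0,0,0],
    [0,0,0,0,0,0],
  ],
)

```text
t: 11.82
eef_pos: [0.473, 0.0552, 0.006]
ee_rot: [-3.141, -0.0, -0.03]
force: [0.3, 0.6, -0.3]
width: 0.0698
```

Call:
drive_tool(
  targets=[
    [0,0,0,0,0,0],
    [0,0,0,0,0,0],
    [0,0,0,0,0,0],
    [0,0,0,0,0,0],
  ],
  claw=0.45,
  newtons=3,
)

```text
t: 12.32
eef_pos: [0.4731, 0.0553, 0.006]
ee_rot: [-3.142, -0.0, -0.03]
force: [1.1, 0.3, 0.2]
width: 0.0459
```

Call:
drive_tool(
  targets=[
    [0.1725,-0.154,0,0,0,0],
    [0.1725,-0.154,0,0,0,0],
    [0.1725,-0.154,0,0,0,0],
    [0.1725,-0.154,0,0,0,0],
    [0.1725,-0.154,0,0,0,0],
  ],
)

```text
t: 12.95
eef_pos: [0.5081, 0.0239, 0.006]
ee_rot: [-3.142, 0.0, -0.03]
force: [-1.5, 1.2, 2.5]
width: 0.0457
```

Call:
drive_tool(
  targets=[
    [0.1725,-0.154,0,0,0,0],
    [0.1725,-0.154,0,0,0,0],
    [0.1725,-0.154,0,0,0,0],
    [0.1725,-0.154,0,0,0,0],
    [0.1725,-0.154,0,0,0,0],
  ],
)

```text
t: 13.58
eef_pos: [0.5425, -0.0067, 0.006]
ee_rot: [-3.142, 0.0, -0.03]
force: [-1.2, 0.3, 3.1]
width: 0.0456
```

Call:
drive_tool(
  targets=[
    [0,0,0,0,0,0],
    [0,0,0,0,0,0],
  ],
)

```text
t: 13.82
eef_pos: [0.5423, -0.0064, 0.006]
ee_rot: [-3.142, -0.0, -0.03]
force: [0.0, -0.4, 1.1]
width: 0.0456
```

Run:
```python
from h import *
s=arm.get_state(); print(s["t"],s["eef_pos"],s["ee_rot"],s["force"],s["width"])
im,d,c=look("wrist","w4.png")
```

```text
13.825 [ 0.54233557 -0.00641886  0.00598221] [-3.14157039e+00 -4.86818298e-04 -3.01671261e-02] [ 0.00939921 -0.41408255  1.14161444] 0.045583581116313304
```

View pics/w4.png

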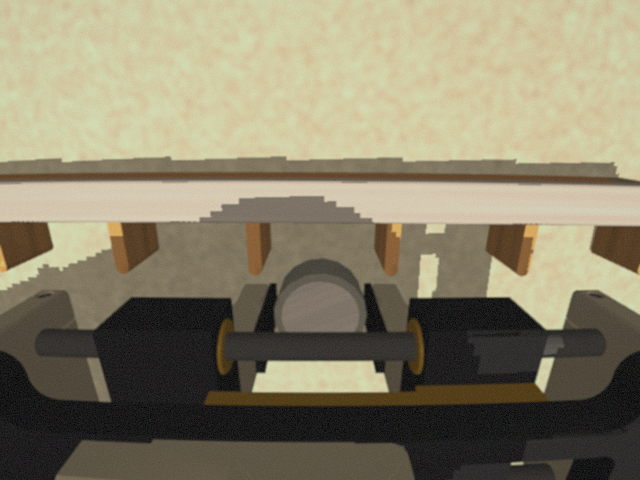

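Call:
drive_tool(
  targets=[
    [0,0,0,0,0,0],
    [0,0,0,0,0,0],
    [0,0,0,0,0,0],
    [-0.1,0,0,0,0,0],
    [-0.3,0.01,0,0,0,0],
  ],
  claw=0.68,
)

```text
t: 14.5
eef_pos: [0.5257, -0.0059, 0.0058]
ee_rot: [3.142, -0.0, -0.03]
force: [-0.4, -1.0, -0.9]
width: 0.0596
```

Call:
drive_tool(
  targets=[
    [-0.4,0.015,0,0,0,0],
    [-0.4,0.015,0,0,0,0],
    [-0.1,0,0,0,0,0],
    [0,0,0,0,0,0],
  ],
)

```text
t: 15.0
eef_pos: [0.4901, -0.0045, 0.0063]
ee_rot: [-3.141, -0.001, -0.029]
force: [-0.2, -0.2, 0.1]
width: 0.0594
```

Call:
drive_tool(
  targets=[
    [0,0,0,0,0,0],
    [0,0,0,0,0,0],
    [0,0,0,0,0,0],
    [0,0,0,0,0,0],
    [0,0,0,0,0,0],
  ],
  claw=0,
  newtons=10,
)

```text
t: 15.62
eef_pos: [0.4901, -0.0048, 0.0059]
ee_rot: [3.142, 0.0, -0.03]
force: [-0.6, 1.0, -0.7]
width: 0.0152
```

Call:
drive_tool(
  targets=[
    [0.1,0,0,0,0,0],
    [0.15,-0.005,0,0,0,0],
    [0.15,-0.005,0,0,0,0],
    [0.15,-0.005,0,0,0,0],
    [0.15,-0.005,0,0,0,0],
  ],
)

```text
t: 16.25
eef_pos: [0.5184, -0.0056, 0.0059]
ee_rot: [3.142, 0.0, -0.03]
force: [-0.3, -0.5, 0.2]
width: 0.0005
```

Call:
drive_tool(
  targets=[
    [0.15,-0.005,0,0,0,0],
    [0.15,-0.005,0,0,0,0],
    [0.15,-0.005,0,0,0,0],
    [0.1,-0.003,0,0,0,0],
    [0.05,0,0,0,0,0],
  ],
)

```text
t: 16.88
eef_pos: [0.5423, -0.0063, 0.0059]
ee_rot: [3.142, 0.0, -0.03]
force: [-0.8, 0.5, 0.7]
width: 0.0003
```

Call:
drive_tool(
  targets=[
    [0.03,0,0,0,0,0],
    [0.03,0,0,0,0,0],
    [0,0,0,0,0,0],
  ],
)

```text
t: 17.25
eef_pos: [0.5446, -0.0062, 0.006]
ee_rot: [-3.142, -0.0, -0.03]
force: [-0.4, 0.4, 0.1]
width: 0.0004
```

```bash
cat > m.py <<'E'
from h import *
s=arm.get_state(); print(s["t"],s["eef_pos"],s["force"])
for n in ["wrist","side","top"]:
    im,d,c=look(n,n+str(int(s["t"]*100))+".png"); P=cloud(d,c)
    m=(P[...,0]>.54)&(P[...,0]<.603)&(abs(P[...,1]+.0075)<.0235)&(P[...,2]>.016)&(P[...,2]<.0265)
    T=P[m]; T=T if len(T) else np.zeros((1,3)); print(n,len(T),T.mean(0).round(4),T.min(0).round(4),T.max(0).round(4),[np.round(w(x["point"],c),4) for x in arm.landmark_of("tin",n)[:1]])
E
python3 m.py
```

```text
17.25 [ 0.54457786 -0.00623633  0.00600646] [-0.37715116  0.40665967  0.11401381]
wrist 5945 [ 0.5725 -0.0081  0.022 ] [ 0.5481 -0.031   0.0161] [0.5891 0.0145 0.0265] [array([ 0.5791, -0.0057, -0.0012])]
side 1 [0.5401 0.0092 0.0192] [0.5401 0.0092 0.0192] [0.5401 0.0092 0.0192] [array([0.6012, 0.2471, 0.0012])]
top 1 [0. 0. 0.] [0. 0. 0.] [0. 0. 0.] []
```

Call:
drive_tool(
  targets=[
    [0.03,0,0,0,0,0],
    [0.03,0,0,0,0,0],
    [0,0,0,0,0,0],
    [0,0,0,0,0,0],
  ],
)

```text
t: 18.05
eef_pos: [0.5467, -0.0063, 0.0059]
ee_rot: [3.141, 0.0, -0.03]
force: [-2.1, -0.2, 0.7]
width: 0.0004
```

Call:
drive_tool(
  targets=[
    [0.03,0,0,0,0,0],
    [0,0,0,0,0,0],
    [0,0,0,0,0,0],
  ],
)

```text
t: 18.42
eef_pos: [0.5469, -0.0065, 0.0057]
ee_rot: [3.141, 0.002, -0.03]
force: [-5.5, 1.2, 3.4]
width: 0.0005
```

Call:
drive_tool(
  targets=[
    [-0.1,0,0,0,0,0],
    [-0.6,0,0,0,0,0],
    [-1,0,0,0,0,0],
    [0,0,1,0,0,0],
    [0,0,1,0,0,0],
  ],
)

```text
t: 19.05
eef_pos: [0.48, -0.0062, 0.087]
ee_rot: [3.141, -0.0, -0.029]
force: [1.1, 0.3, 0.2]
width: 0.0006
```

Call:
drive_tool(
  targets=[
    [0,0,1,0,0,0],
    [-0.3,0,1,0,0,0],
    [0,0,1,0,0,0],
    [0,0,0,0,0,0],
    [0,0,0,0,0,0],
  ],
)

```text
t: 19.68
eef_pos: [0.468, -0.0062, 0.2057]
ee_rot: [-3.141, -0.001, -0.03]
force: [-0.6, -0.3, 0.4]
width: 0.0003
```

```bash
sed -i 's/"wrist","side","top"/"wrist","top","side"/' m.py
cat >> m.py <<'E'
    m=(abs(P[...,0]-.606)<.03)&(abs(P[...,1]-.024)<.15)&(P[...,2]>.045)&(P[...,2]<.068); print("rail z",np.median(P[m][:,2]))
cv2.imwrite("pics/fin.png",cv2.resize(im[170:370,220:460],None,fx=3,fy=3,interpolation=cv2.INTER_CUBIC)[:,:,::-1])
E
python3 m.py; ls pics
```

```text
19.675 [ 0.4679916  -0.00616747  0.20574206] [-0.61490881 -0.31533454  0.42546572]
wrist 1831 [ 0.5805 -0.0087  0.022 ] [ 0.5569 -0.031   0.0167] [0.603  0.0139 0.025 ] [array([ 0.5791, -0.0046,  0.0018])]
rail z 0.059724660320060685
top 1 [0. 0. 0.] [0. 0. 0.] [0. 0. 0.] [array([6.041e-01, 2.486e-01, 3.000e-04])]
rail z 0.05970150655557693
side 255 [ 0.5792 -0.0071  0.0215] [ 0.5558 -0.0304  0.0161] [0.6029 0.0143 0.0261] [array([ 0.5799, -0.0063, -0.0032])]
rail z 0.05916060884795904
fin.png
s2.png
side1.png
side1725.png
side1967.png
side3.png
top1.png
top1725.png
top1967.png
w4.png
wrist1725.png
wrist1967.png
wrist3.png
```

View pics/fin.png

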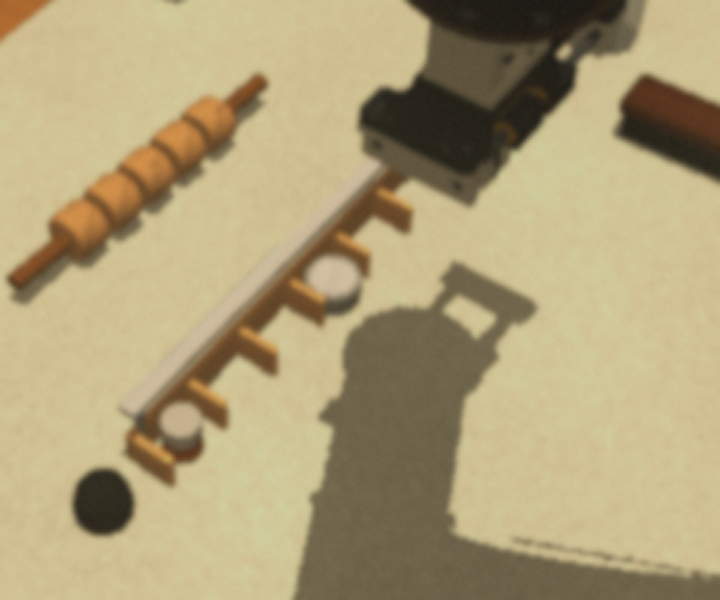

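```bash
python3 -c "
from station import arm
print(arm.job_done())"
```

```text
the job is handed in; nothing more can be done
None
```

The job is handed in at about 20 s of the 64 s allowed. `job_done` gives no verdict, so the result rests on my own checks.

**Rail:** With the gripper shut, I pressed the rail down about 5 mm (roughly 2–3 N) over the first gap from the clip end. I then slid along it without lifting, past the first and second gaps, to the middle of the third, which is gap d. The reported force stayed at 2.1–2.9 N throughout.

**Tin:** I slid the tin along the shelf in a light 3 N pinch to the mouth of gap d. I then let go and pushed it in from behind with shut fingers. It stopped against the back wall at about 5.5 N.

**Last checks:**
- **Tin position:** the side and wrist cameras put its centre at about (0.579–0.581, -0.005 to -0.009) m; home should be (0.579, -0.0076) m. They put its top at 22 mm, so it lies flat.
- **Right gap:** in the picture the tin sits in the fourth gap from the jar end, which is the third from the clip.
- **Rail:** it is back up at about 59–60 mm.
- **Bystanders:** the doorstop, jar, roller and brush look unmoved in the last picture. I did not measure any of the bystanders again.
- **One disagreement:** the top camera could not see the tin at the end, because the arm was probably in the way, and its detector reported the doorstop instead. I disregarded that reading.

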